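# Bring the bolt jar to the front of the click-stop carousel and hold it

## Robot

A 6-joint arm with a two-finger parallel gripper is mounted at the origin on the work surface. World frame = base frame: x ahead of the robot, y to its left, z up, the work surface at z = 0. Lengths are in m, angles in rad, forces in N, time in s.
With the tool pointing down it reaches from about 0.275 to 0.825 m from the base axis. Payload 4.9 kg.
Tool frame: the origin (TCP) lies between the finger pads; the fingertips stand 25 mm ahead of it and the grasp point (between the pads) lies 6 mm ahead of it; z points along the fingers, x is the direction in which the jaws open and shut, and the axes are right-handed (so a half turn about z gives the same grasp; the last joint's range is limited). The gripper opens to 85 mm and grips with 20 to 120 N. Pads are 22 mm wide; open, the fingers measure 114 mm over their backs; the gripper's body (76 mm by 85 mm) begins 54 mm behind the grasp point. The pads swing forward as they close: fully open they stand 13 mm farther back than shut.
Start: joints at [-1.321, 0.326, -0.193, 1.052, 0, 1.437], TCP at [0.206, -0.51, 0.256] pointing down, gripper open.
Joint ranges: [-2.65, 2.65], [-0.97, 1.79], [-1.3, 1.35], [-1.93, 2.1], [-1.47, 1.37], [-3.14, 3.14]. Speed limits (rad/s): [2.57, 2.57, 3.14, 3.14, 3.14, 3.14].

## Interface

Orientations are given as a 3x3 rotation matrix whose columns are the frame's x, y, z axes.
In Python, from rig import sensors, cams, job gives the robot as it stands.
- The arm moves only by the tool move_arm, never from a script. Its argument "plan" is text: rows parted by semicolons, each of 5 numbers parted by spaces: the finger opening in m, from 0 to 0.0854, then the shift along the tool's x, y, z in m, then the turn about the tool's z in rad. A call has 1 to 20 rows; each row is the pose to reach, as a shift and turn from the pose commanded when the call began, along the tool's axes at that moment; what a row does not reach only later rows make up. A row lasts 1/8 s, in which the tool goes at most 62.5 mm and 10.7 degrees, less where a joint would pass 70% of its speed; a pose out of reach is approached as far as the arm can. A call with a gripper value outside its range is refused whole. The fingers move at their own pace and stop on an object; the grip force is fixed at half the most. Time passes only in rows, so rows that repeat a pose let the fingers close. It gives the time, the measured TCP pose, the force and the opening at its end, in the units of the state.
- sensors.state(): the state, without advancing time (a new reading comes with each control period).
- cams.snapshot(name): name is "scene" or "side" or "wrist"; returns a dict with "pixels" (480x640x3 uint8, blue, green, red), "range_z" (480x640 float32, m along the optical axis (not along the pixel's ray), 0 where there is no reading), "fx", "fy", "cx", "cy" (pixels), "k1" (the pictures are not rectified: a ray, as slopes to the right and down, at radius r is drawn at 1 + k1 r^2 times it, then the intrinsics apply), "R" (3x3) and "t" (3): a world point X has camera coordinates R X + t. Camera axes: x right, y down, z forward; pixel columns grow to the right and rows downward; lengths in m; the calibration is good to about 2 mm. A picture is of the moment at which its call begins.
- job.hand_in(): hands the job in, once; it reports no verdict.
The state is a dict: "clock": time; "qpos": joint angles; "qvel": joint speeds; "tau": joint torques, N m; "tcp_pos": TCP position; "tool_rot": TCP orientation; "wrist_force": force on the tool from outside, world axes, zero at the start; "ft_torque": the same for the moment, N m; "finger_gap": finger opening in m.
Only numpy, scipy, OpenCV 4.12 (cv2) and the standard library are available. Lean on these libraries where they do the work, as an engineer would, in place of code of your own. Each camera call takes 0.05 s, during which the arm holds its last target.

## Task

Turn the click-stop parts carousel until the jar with the bolt standing on its lid is at the front, square behind the catch tray and settled in its click. Then hold the turntable still by its centre handle so that the lid can be unscrewed: finish with the handle firmly gripped, do not let go. Leave all the jars standing in their wells and do not disturb the bin, the glue stick or the scraper.

Things in the scene. Friction and masses are not known exactly. Their poses are not given: they have to be found in the camera images.
- carousel: The fixed foot of the carousel, which does not move. Origin on the desk, on the turning axis. A shallow open catch tray (70 x 100 mm, rim 25 mm high, off-white) sticks out on its front side, along its own -x axis, from 130 to 200 mm from the axis; that side is the FRONT. Foot and tray face roughly, not exactly, to the robot.
- turntable (a joint): Angle of the turntable on the foot, rad; grows anticlockwise seen from above, turns endlessly either way, starts at 0. A spring click stop holds it at every multiple of 60 degrees (1.047 rad) and draws it to the nearest one when let go; about 0.1 N m turns it out of a click, less between clicks. At every click one well stands exactly at the front.
- front (a point): Point fixed to the foot: the front place, 84 mm from the turning axis on the side of the catch tray, 38 mm above the desk, where the underside of the jar at the front has its centre. The turntable is an off-white disc, 240 mm diameter, top face 38 mm above the desk, with six round wells (53 mm inside, rims 14 mm high) on a circle of 84 mm radius, 60 degrees apart.
- handle: The turntable's bar handle, on top of the centre post (28 mm diameter) and turning with it: an upright flat bar, 64 mm long (its own x axis), 20 mm thick (its own y axis), 36 mm high. Origin: centre of its underside, on the turning axis, 165 mm above the desk; top at 201 mm. Its x axis lies along the foot's x axis at joint value 0. No jar reaches higher than 143 mm.
- jar_bolt: One of six alike jars (clear body 50 mm diameter, black lid 52 mm diameter, 65 mm tall without the sample, about 60 to 130 g), the MARKED one: a steel hexagon bolt stands upright, head down, on its lid (40 mm tall, shank 14 mm), the tallest sample; 105 mm in all. It never starts at the front. Origin: centre of its underside, z up; its yaw is random. Loose, standing in a well of the turntable.
- jar_washer: One of six alike jars (clear body 50 mm diameter, black lid 52 mm diameter, 65 mm tall without the sample, about 60 to 130 g), with a flat steel washer (32 mm across, 3 mm) on its lid. Origin: centre of its underside, z up; its yaw is random. Loose, standing in a well of the turntable.
- jar_bearing: One of six alike jars (clear body 50 mm diameter, black lid 52 mm diameter, 65 mm tall without the sample, about 60 to 130 g), with a ball bearing (26 mm across, 8 mm high) on its lid. Origin: centre of its underside, z up; its yaw is random. Loose, standing in a well of the turntable.
- jar_pins: One of six alike jars (clear body 50 mm diameter, black lid 52 mm diameter, 65 mm tall without the sample, about 60 to 130 g), with two dowel pins (30 mm long, 6 mm) lying side by side on its lid. Origin: centre of its underside, z up; its yaw is random. Loose, standing in a well of the turntable.
- jar_nut: One of six alike jars (clear body 50 mm diameter, black lid 52 mm diameter, 65 mm tall without the sample, about 60 to 130 g), with a square nut (19 mm, 9 mm high) on its lid. Origin: centre of its underside, z up; its yaw is random. Loose, standing in a well of the turntable.
- jar_bracket: One of six alike jars (clear body 50 mm diameter, black lid 52 mm diameter, 65 mm tall without the sample, about 60 to 130 g), with a small steel angle bracket (34 x 13 mm, 11 mm high) on its lid. Origin: centre of its underside, z up; its yaw is random. Loose, standing in a well of the turntable.
- bin: Bystander: off-white printed bin, 45 x 45 x 50 mm, with an orange clip on top (68 mm high in all), standing in a cell of a low off-white frame (118 x 230 x 12 mm) to the left of the carousel. Origin: centre of its underside.
- glue_stick: Bystander: white glue stick with a grey cap, 32 mm diameter, 94 mm tall, standing on the desk to the right. Origin: centre of its underside.
- scraper: Bystander: print scraper lying on the desk to the right, 190 mm long along its own x axis, black handle, steel blade. Origin: middle of its length, on the desk.
There are look-alikes about, which are no part of the job. Leave any green or turquoise look-alike of the jar_bolt alone.

How it is judged:
On the way:
1. the jar with the bolt has come to the front, behind the catch tray (horizontal distance between jar_bolt and front below 0.009 m), for 0.2 s.
At the end, for the whole second after the job is handed in: Fingers still gripping the centre handle (over 5 N); turntable still (under 0.05 rad/s); the bolt jar at the front, its centre within 9 mm of the front place; every jar upright and down in its well (within 8 mm, 0.12 rad); bin, glue stick and scraper within 20 mm of their starts (horizontal distance between jar_bolt and front below 0.009 m and velocity of joint turntable between -0.05 and 0.05 rad/s and contact force between the fingers and handle above 5 N and height (world z) of each of jar_bolt, jar_washer, jar_bearing, jar_pins, jar_nut, jar_bracket below 0.046 m and angle between each of jar_bolt, jar_washer, jar_bearing, jar_pins, jar_nut, jar_bracket's own z axis and vertical below 0.12 rad and horizontal distance between each of jar_bolt, jar_washer, jar_bearing, jar_pins, jar_nut, jar_bracket and handle below 0.092 m and distance of each of bin, glue_stick, scraper from where it was at the start of the episode below 0.02 m); the arm keeps its last pose, push and grip.
It fails at once if a jar is lifted more than 10 mm off the floor of its well (height (world z) of any of jar_bolt, jar_washer, jar_bearing, jar_pins, jar_nut, jar_bracket above 0.048 m).
It fails at once if a jar is tipped by more than 0.3 rad (angle between any of jar_bolt, jar_washer, jar_bearing, jar_pins, jar_nut, jar_bracket's own z axis and vertical above 0.3 rad).
It fails at once if the printed bin is moved by more than 30 mm or tipped over (distance of bin from where it was at the start of the episode above 0.03 m or angle between bin's own z axis and vertical above 0.5 rad).
It fails at once if the glue stick is moved by more than 30 mm or tipped over (distance of glue_stick from where it was at the start of the episode above 0.03 m or angle between glue_stick's own z axis and vertical above 0.5 rad).
It fails at once if the scraper is moved by more than 30 mm or tipped over (distance of scraper from where it was at the start of the episode above 0.03 m or angle between scraper's own z axis and vertical above 0.5 rad).
It also fails if it takes over 42 s, if anything falls off the work surface, if the arm or the gripper's body presses on something with over 40 N, if the wrist force passes 120 N, or if a joint passes its speed limit or range.

## Working session

There is one attempt and no reset: what is moved stays moved. The work goes in short steps, Python scripts to look and compute and a tool call to move; the robot and the scene stay as the last step left them, time stands still between calls to the robot, and variables do not carry over. Pictures are saved under pics/ and viewed, and the job is handed in when it is done.

Besides the shell and the picture viewer there is one more tool, called after ">>>" as name(argument=value, ...), one argument or row to a line, values as JSON. move_arm: Moves the arm, as the interface text tells. Its arguments: {"type":"object","properties":{"plan":{"type":"string"}},"required":["plan"]}

```bash
ls; mkdir -p pics
python3 - <<'E'
from rig import sensors,cams
import cv2,pickle
s=sensors.state()
for k,v in s.items(): print(k,v)
for n in ["scene","side","wrist"]:
    d=cams.snapshot(n); pickle.dump(d,open(f"{n}0.pkl","wb"))
    cv2.imwrite(f"pics/{n}0.png",d["pixels"]); print(n,d["fx"],d["fy"],d["cx"],d["cy"],d["k1"],d["R"],d["t"])
E
```

```text
pics
clock 0.0
qpos [-1.32119072e+00  3.26954128e-01 -1.93590770e-01  1.05199569e+00
 -2.30876757e-05  1.43657887e+00]
qvel [-4.58573738e-04 -1.27862709e-03  7.46543924e-05  5.77863928e-04
  3.68902610e-05 -7.35406180e-04]
tau [ 2.35174943e-03 -4.43395758e+01  2.62441045e+01  1.53324392e-02
 -6.74585635e-05 -7.38590586e-06]
tcp_pos [ 0.20581805 -0.50945364  0.2554936 ]
tool_rot [[ 3.74467725e-01 -9.27239838e-01 -4.53241993e-04]
 [-9.27238332e-01 -3.74467940e-01  1.68450029e-03]
 [-1.73166037e-03 -2.10527641e-04 -9.99998479e-01]]
wrist_force [-0.13599409 -0.34109669  0.6670418 ]
ft_torque [-0.02491798  0.03311664 -0.00449189]
finger_gap 0.08554713538436846
scene 509.74914420535396 509.74914420535396 313.6923464253341 236.48400580224026 0.0024172415377333944 [[ 0.38474755  0.9229383  -0.01241842]
 [ 0.74073337 -0.31676269 -0.59243182]
 [-0.55071171  0.21873795 -0.80552487]] [-0.24513745 -0.39470635  1.58213351]
side 564.0860159173008 564.0860159173008 313.97668771094175 237.97085539775478 0.022217414813681766 [[-0.95051173 -0.31010848 -0.01897852]
 [-0.13870493  0.47821718 -0.86721928]
 [ 0.27800791 -0.82166968 -0.49756461]] [0.59310986 0.20774172 1.33934785]
wrist 386.07668909822 386.07668909822 319.8757536799124 236.35937292184707 -0.005196825625514224 [[ 0.37395682 -0.92744377 -0.00208696]
 [-0.8903665  -0.3596349   0.27912406]
 [-0.25962241 -0.10252218 -0.96025278]] [-0.54797884 -0.03594198  0.38011393]
```

View pics/scene0.png

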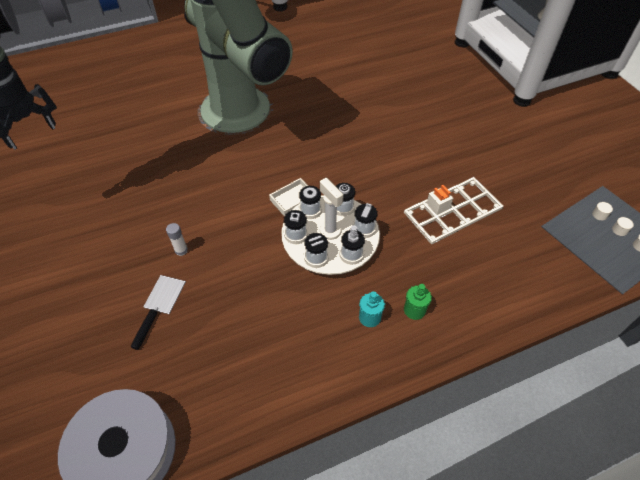

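View pics/side0.png

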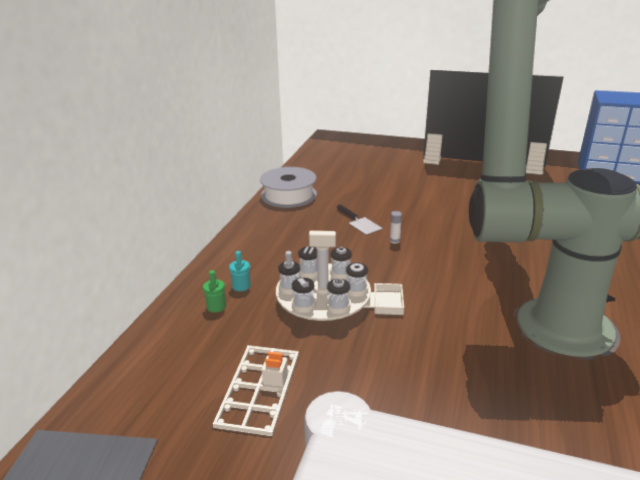

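View pics/wrist0.png

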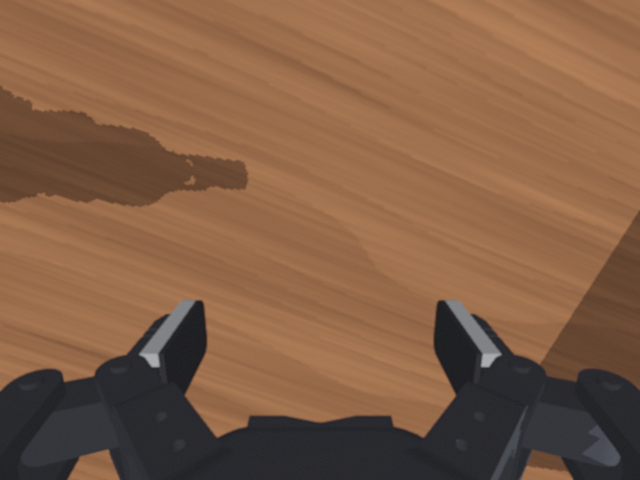

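The scene view shows the bolt jar at about (352,242), the tray at (293,196), the handle at (331,190), and green and turquoise decoys at (418,300) and (371,308). Next I'll measure them with the depth data.

```bash
cat > h.py <<'E'
import numpy as np,cv2,pickle
def cloud(d):
    v,u=np.mgrid[0:480,0:640].astype(float)
    x=(u-d["cx"])/d["fx"]; y=(v-d["cy"])/d["fy"]
    xu,yu=x.copy(),y.copy()
    for _ in range(8):
        f=1+d["k1"]*(xu**2+yu**2); xu=x/f; yu=y/f
    z=d["range_z"]; P=np.stack([xu*z,yu*z,z],-1)
    W=(P-d["t"])@d["R"]; W[z<=0]=np.nan
    return W
def ray(d,u,v):
    x0=(u-d["cx"])/d["fx"]; y0=(v-d["cy"])/d["fy"]; x,y=x0,y0
    for _ in range(8):
        f=1+d["k1"]*(x*x+y*y); x=x0/f;y=y0/f
    return -d["R"].T@d["t"], d["R"].T@np.array([x,y,1.])
def onplane(d,u,v,h):
    c,r=ray(d,u,v); return c+r*(h-c[2])/r[2]
def proj(d,X):
    c=d["R"]@np.array(X,float)+d["t"]; x,y=c[0]/c[2],c[1]/c[2]; f=1+d["k1"]*(x*x+y*y)
    return d["fx"]*x*f+d["cx"],d["fy"]*y*f+d["cy"]
E
python3 - <<'E'
from h import *
for n in ["scene","side"]:
    d=pickle.load(open(f"{n}0.pkl","rb")); W=cloud(d)
    u,v={"scene":(331,190),"side":(322,238)}[n]
    print(n,"handle pt",W[v,u])
    c0=W[v,u]
    near=np.hypot(W[...,0]-c0[0],W[...,1]-c0[1])<0.3
    b=d["pixels"].astype(int)
    hm=near&(W[...,2]>0.188)&(np.hypot(W[...,0]-c0[0],W[...,1]-c0[1])<0.06)&(W[...,2]<.21)
    top=hm&(W[...,2]>0.196); P=W[top]; print("handle top n",len(P),"z",np.median(P[:,2]))
    r=cv2.minAreaRect((P[:,:2]*1000).astype(np.float32)); print("rect mm",r)
    # disc: circle from disc pixels
    dm=near&(abs(W[...,2]-0.038)<0.006)&(np.hypot(W[...,0]-c0[0],W[...,1]-c0[1])<0.14)&(b.min(-1)>110)
    P=W[dm][:,:2]; 
    hull=cv2.convexHull((P*1000).astype(np.float32)); print("disc circ",cv2.minEnclosingCircle(hull),len(P))
    lid=near&(b.max(-1)<60)&(abs(W[...,2]-0.103)<0.006)
    nn,lab,st,cen=cv2.connectedComponentsWithStats(lid.astype(np.uint8))
    for i in range(1,nn):
        if st[i,4]>30:
            Q=W[lab==i]; print("lid",cen[i].round(0),st[i,4],cv2.minEnclosingCircle((Q[:,:2]*1000).astype(np.float32)),np.median(Q[:,2]))
    bolt=near&(W[...,2]>0.12)&(W[...,2]<0.15)&(np.hypot(W[...,0]-c0[0],W[...,1]-c0[1])>0.045)&(np.hypot(W[...,0]-c0[0],W[...,1]-c0[1])<0.125)
    Q=W[bolt]; print("bolt",len(Q),np.median(Q,0),Q[:,2].max() if len(Q) else 0)
    tr=near&(W[...,2]>0.018)&(W[...,2]<0.030)&(b.min(-1)>110)&(np.hypot(W[...,0]-c0[0],W[...,1]-c0[1])>0.128)&(np.hypot(W[...,0]-c0[0],W[...,1]-c0[1])<0.23)
    Q=W[tr]; print("tray",len(Q), cv2.minAreaRect((Q[:,:2]*1000).astype(np.float32)))
    vis=d["pixels"].copy(); vis[tr]=(0,0,255);vis[bolt]=(255,0,0);vis[top]=(0,255,0);vis[lid]=(255,0,255)
    cv2.imwrite(f"pics/m_{n}.png",cv2.resize(vis[130:330,220:420],(800,800))[:600] if 0 else cv2.resize(vis[140:340,220:440],(660,600)))
E
```

```text
scene handle pt [0.58590499 0.06493628 0.20253793]
handle top n 213 z 0.2019800306019316
rect mm ((579.135986328125, 67.52901458740234), (65.55351257324219, 19.816207885742188), 13.142701148986816)
disc circ ((576.9295654296875, 68.59022521972656), 121.31510925292969) 2115
lid [348. 192.] 120 ((521.9367065429688, 130.0331573486328), 27.966081619262695) 0.10400655637850036
lid [310. 196.] 156 ((497.2306213378906, 50.53483581542969), 27.49529266357422) 0.10396331583021748
lid [366. 214.] 226 ((602.3824462890625, 148.15670776367188), 27.507741928100586) 0.10416625031397161
lid [295. 220.] 233 ((554.5310668945312, -12.817654609680176), 27.17593002319336) 0.10398549252180125
lid [353. 241.] 231 ((660.683837890625, 87.2762680053711), 26.973098754882812) 0.10421531301962522
lid [316. 244.] 261 ((636.0431518554688, 6.446377754211426), 26.975391387939453) 0.10406443373740068
bolt 69 [0.66235564 0.08589485 0.13744216] 0.1468597588950312
tray 210 ((459.6857604980469, 138.48448181152344), (354.2747802734375, 115.71293640136719), 68.09813690185547)
side handle pt [0.5747008  0.07794248 0.1905309 ]
handle top n 144 z 0.2009447249001461
rect mm ((578.372314453125, 71.47333526611328), (62.81077194213867, 27.351747512817383), 9.797367095947266)
disc circ ((579.5936279296875, 69.81295776367188), 123.73249053955078) 1423
bolt 63 [0.65878574 0.09208345 0.1347337 ] 0.14660233103429388
tray 227 ((415.4227294921875, 31.338638305664062), (69.62931060791016, 110.0878677368164), 12.669112205505371)
```

The measurements agree across views:
- **Axis:** about (0.579, 0.069). The three opposite lid pairs, the disc and the handle all match.
- **Foot yaw:** about 12.85°, from the tray, the handle and the jar lines.
- **Bolt jar:** at (0.661, 0.087), directly opposite the front, so it needs a half turn.

I'll grip with q6 near +3.04 and turn anticlockwise, so the wrist ends mid-range. First I'll move above the handle.

>>> move_arm(
  plan="0.085 -0.012 -0.017 0 0.005; 0.085 -0.036 -0.051 0 0.014; 0.085 -0.067 -0.096 0 0.027; 0.085 -0.099 -0.141 0 0.04; 0.085 -0.131 -0.186 0 0.053; 0.085 -0.163 -0.231 0 0.066; 0.085 -0.195 -0.276 0 0.078; 0.085 -0.226 -0.321 0 0.091; 0.085 -0.258 -0.366 0 0.104; 0.085 -0.29 -0.411 0 0.117; 0.085 -0.322 -0.456 0 0.13; 0.085 -0.349 -0.495 0 0.141; 0.085 -0.373 -0.529 0 0.15; 0.085 -0.389 -0.552 0 0.157; 0.085 -0.397 -0.563 0 0.16; 0.085 -0.397 -0.563 0 0.16; 0.085 -0.397 -0.563 0 0.16",
)

```text
clock: 2.28
tcp_pos: [0.5786, 0.0682, 0.2562]
tool_rot: [[0.221, -0.975, -0.001], [-0.975, -0.221, -0.0], [0.0, 0.001, -1.0]]
wrist_force: [-0.9, -0.2, -0.0]
finger_gap: 0.0852
```

```bash
cat > look.py <<'E'
import sys
from h import *
from rig import sensors,cams
tag=sys.argv[1]
s=sensors.state(); R=s["tool_rot"]
print("t",s["clock"],"q",np.round(s["qpos"],3),"tcp",np.round(s["tcp_pos"],4),"yaw",np.arctan2(R[1][0],R[0][0]),"F",np.round(s["wrist_force"],2),"gap",s["finger_gap"])
print("err axis",np.array([.579,.069])-s["tcp_pos"][:2])
for n in sys.argv[2:]:
    d=cams.snapshot(n); pickle.dump(d,open(f"{n}{tag}.pkl","wb")); cv2.imwrite(f"pics/{n}{tag}.png",d["pixels"])
    if n=="wrist":
        W=cloud(d); c=np.array([.579,.069]); m=(np.hypot(W[...,0]-c[0],W[...,1]-c[1])<.05)&(abs(W[...,2]-.201)<.006)
        P=W[m]
        if len(P): print("handle top",len(P),np.median(P[:,2]),cv2.minAreaRect((P[:,:2]*1000).astype(np.float32)))
E
python3 look.py 1 wrist
```

```text
t 2.275 q [-0.009  0.387 -0.103  1.081 -0.     2.91 ] tcp [0.5786 0.0682 0.2562] yaw -1.347843337917309 F [-0.92 -0.23 -0.01] gap 0.08518093102121459
err axis [0.00036432 0.00075342]
handle top 4904 0.20136542194967422 ((576.6455078125, 69.38692474365234), (63.79920196533203, 19.914743423461914), 13.48154354095459)
```

View pics/wrist1.png

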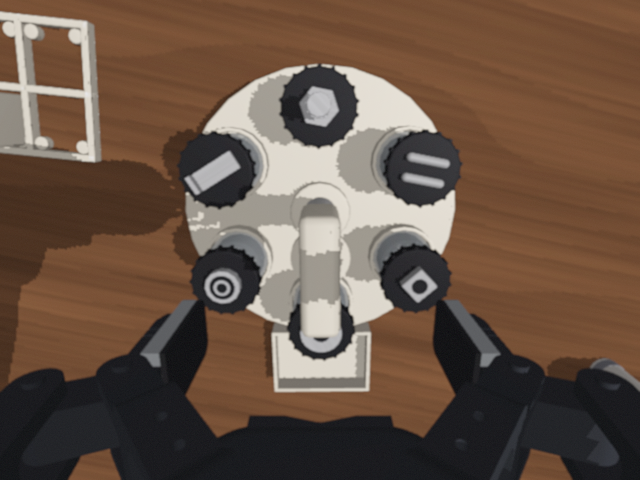

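The wrist view shows the bolt at (320,105), the tray at (320,360), and the handle lined up between the jaws, with its top at z=0.201. I'll go down and grip.

>>> move_arm(
  plan="0.085 0 0 0.01 0; 0.085 0 0 0.03 0; 0.085 0 0 0.05 0; 0.085 0 0 0.062 0; 0.085 0 0 0.066 0; 0.07 0 0 0.066 0; 0.055 0 0 0.066 0; 0.04 0 0 0.066 0; 0.03 0 0 0.066 0; 0.02 0 0 0.066 0; 0.01 0 0 0.066 0; 0.0 0 0 0.066 0; 0.0 0 0 0.066 0; 0.0 0 0 0.066 0; 0.0 0 0 0.066 0",
)

```text
clock: 4.2
tcp_pos: [0.5795, 0.0686, 0.1906]
tool_rot: [[0.222, -0.975, 0.001], [-0.975, -0.222, -0.001], [0.001, -0.0, -1.0]]
wrist_force: [-0.4, -3.4, 5.2]
finger_gap: 0.0194
```

```bash
python3 look.py 2 scene
```

```text
t 4.2 q [-8.00e-03  4.37e-01 -2.02e-01  9.32e-01 -1.00e-03  2.91e+00] tcp [0.5795 0.0686 0.1906] yaw -1.3472031053333027 F [-0.37 -3.4   5.21] gap 0.01944259915743193
err axis [-0.00054389  0.00036981]
```

Gripped: gap 19.4 mm and small forces. Now the first half of the turn.

>>> move_arm(
  plan="0 0 0 0 -0.015; 0 0 0 0 -0.05; 0 0 0 0 -0.11; 0 0 0 0 -0.19; 0 0 0 0 -0.28; 0 0 0 0 -0.38; 0 0 0 0 -0.48; 0 0 0 0 -0.58; 0 0 0 0 -0.68; 0 0 0 0 -0.78; 0 0 0 0 -0.88; 0 0 0 0 -0.98; 0 0 0 0 -1.08; 0 0 0 0 -1.18; 0 0 0 0 -1.28; 0 0 0 0 -1.37; 0 0 0 0 -1.45; 0 0 0 0 -1.51; 0 0 0 0 -1.55; 0 0 0 0 -1.57",
)

```text
clock: 6.75
tcp_pos: [0.5761, 0.0708, 0.1907]
tool_rot: [[0.975, 0.223, -0.006], [0.223, -0.975, 0.003], [-0.005, -0.004, -1.0]]
wrist_force: [-12.7, 3.9, 13.2]
finger_gap: 0.0196
```

```bash
python3 look.py 3 scene side
```

```text
t 6.75 q [-0.006  0.435 -0.204  0.937  0.003  1.339] tcp [0.5761 0.0708 0.1907] yaw 0.2251066257980677 F [-12.67   3.93  13.2 ] gap 0.01956009508633178
err axis [ 0.00293664 -0.00179646]
```

View pics/scene3.png

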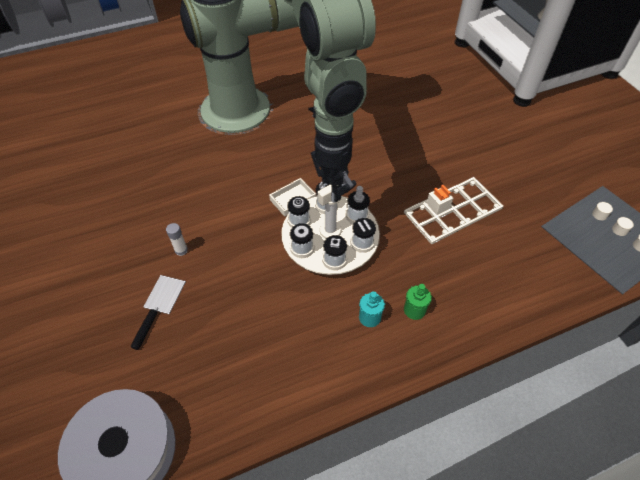

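Turned 90° cleanly: the bolt is now at (358,203) in the scene view and all jars are upright. The TCP drift puts the true axis at about (0.5767, 0.068), so I'll ease the command by −4.5 mm in tool x over the second half.

>>> move_arm(
  plan="0 -0.001 0 0 -0.015; 0 -0.001 0 0 -0.05; 0 -0.0015 0 0 -0.11; 0 -0.0015 0 0 -0.19; 0 -0.002 0 0 -0.28; 0 -0.002 0 0 -0.38; 0 -0.002 0 0 -0.48; 0 -0.0025 0 0 -0.58; 0 -0.0025 0 0 -0.68; 0 -0.003 0 0 -0.78; 0 -0.003 0 0 -0.88; 0 -0.0035 0 0 -0.98; 0 -0.0035 0 0 -1.08; 0 -0.004 0 0 -1.18; 0 -0.004 0 0 -1.28; 0 -0.0045 0 0 -1.37; 0 -0.0045 0 0 -1.45; 0 -0.0045 0 0 -1.51; 0 -0.0045 0 0 -1.55; 0 -0.0045 0 0 -1.57",
)

```text
clock: 9.35
tcp_pos: [0.5736, 0.0673, 0.1906]
tool_rot: [[-0.221, 0.975, -0.002], [0.975, 0.221, -0.001], [-0.001, -0.003, -1.0]]
wrist_force: [-6.7, -4.5, 9.2]
finger_gap: 0.0194
```

```bash
python3 look.py 4 scene side
```

```text
t 9.35 q [-0.01   0.428 -0.215  0.929 -0.001 -0.233] tcp [0.5736 0.0673 0.1906] yaw 1.7933082896187191 F [-6.7  -4.45  9.18] gap 0.019422781300823703
err axis [0.0053825  0.00170367]
```

At the half turn. I'll release, let the click settle, centre the tool on the axis, then grip again.

>>> move_arm(
  plan="0.025 0 0 0 0; 0.04 0 0 0 0; 0.05 0 0 0 0; 0.05 0 0.002 0 0; 0.05 0 0.003 0 0; 0.05 0 0.003 0 0; 0.05 0 0.003 0 0; 0.05 0 0.003 0 0; 0.05 0 0.003 0 0; 0.05 0 0.003 0 0",
)

```text
clock: 10.7
tcp_pos: [0.5779, 0.0686, 0.1903]
tool_rot: [[-0.22, 0.975, 0.0], [0.975, 0.22, -0.0], [-0.0, 0.0, -1.0]]
wrist_force: [-0.4, 0.7, -0.5]
finger_gap: 0.0501
```

```bash
python3 look.py 5 scene side wrist
python3 - <<'E'
from h import *
for n in ["scene","side"]:
    d=pickle.load(open(f"{n}5.pkl","rb")); W=cloud(d); b=d["pixels"].astype(int)
    rr=np.hypot(W[...,0]-.577,W[...,1]-.068)
    m=(rr<.13)&(rr>.045)&(W[...,2]>.115)&(W[...,2]<.145)&(W[...,0]<.56)
    Q=W[m]; print(n,len(Q),np.median(Q,0) if len(Q) else 0)
    lid=(rr<.13)&(b.max(-1)<60)&(abs(W[...,2]-.103)<.006)
    nn,lab,st,cen=cv2.connectedComponentsWithStats(lid.astype(np.uint8))
    for i in range(1,nn):
        if st[i,4]>40: print(cen[i].round(),st[i,4],cv2.minEnclosingCircle((W[lab==i][:,:2]*1000).astype(np.float32)))
    cv2.imwrite(f"pics/z{n}5.png",cv2.resize(d["pixels"][140:340,220:440],(660,600),interpolation=cv2.INTER_CUBIC))
E
```

```text
t 10.7 q [-0.009  0.435 -0.206  0.93  -0.    -0.231] tcp [0.5779 0.0686 0.1903] yaw 1.7929901455475774 F [-0.37  0.66 -0.46] gap 0.050066299072357226
err axis [0.00112494 0.00040982]
handle top 12928 0.20143064731406563 ((573.3421630859375, 69.57872009277344), (56.08281707763672, 60.31894302368164), 53.37535095214844)
scene 7 [0.50225761 0.04170494 0.11671841]
[349. 193.] 113 ((522.2714233398438, 133.31825256347656), 28.155820846557617)
[306. 197.] 121 ((497.6639099121094, 47.3136100769043), 25.57147216796875)
[366. 214.] 253 ((599.92529296875, 147.0867462158203), 29.324119567871094)
[295. 220.] 226 ((554.3650512695312, -12.256014823913574), 26.304929733276367)
[353. 242.] 176 ((660.0863037109375, 85.87020874023438), 27.341815948486328)
[316. 244.] 236 ((635.1978149414062, 6.0527663230896), 27.11571502685547)
side 68 [0.49547629 0.05338984 0.13364661]
```

View pics/zside5.png

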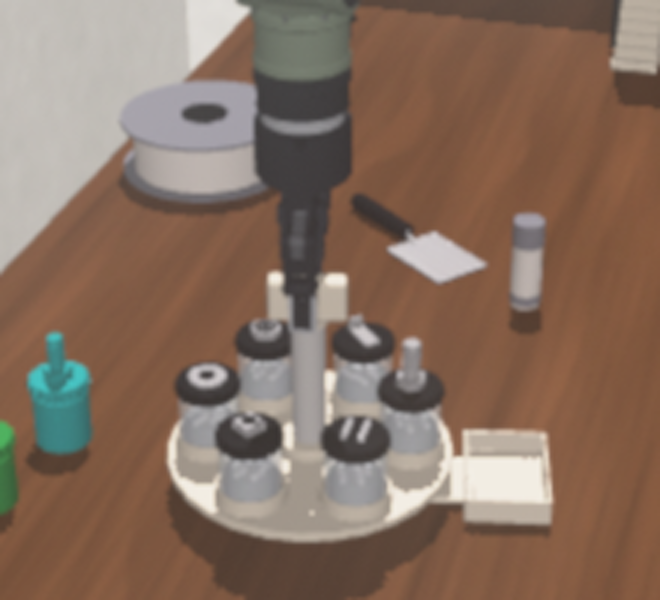

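View pics/zscene5.png

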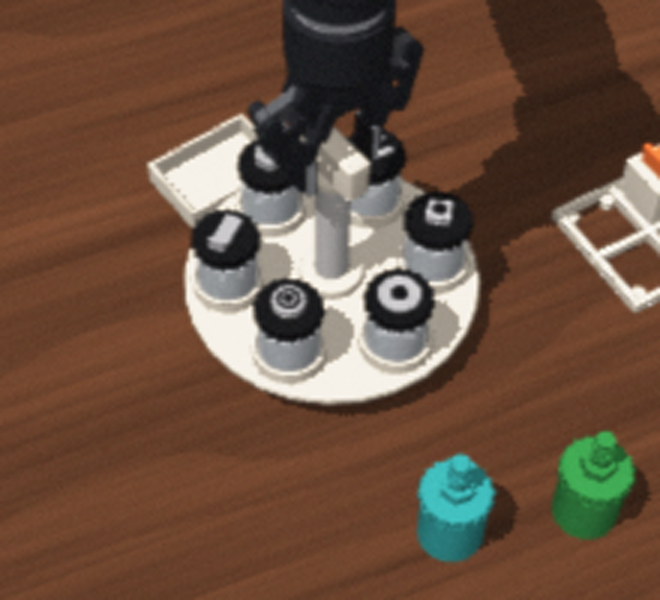

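View pics/wrist5.png

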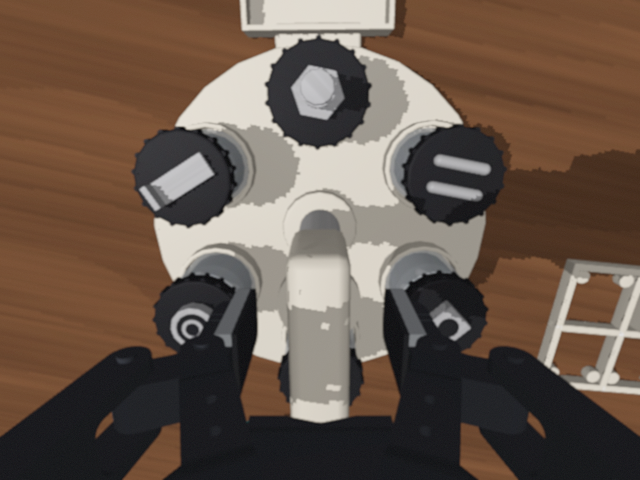

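The wrist view shows the bolt jar at (318,90), centred on the tray. The side view shows the tray straight beyond it and all jars upright. Regripping now.

>>> move_arm(
  plan="0.04 0 -0.001 0 0; 0.03 0 -0.001 0 0; 0.022 0 -0.001 0 0; 0.015 0 -0.001 0 0; 0.005 0 -0.001 0 0; 0 0 -0.001 0 0; 0 0 -0.001 0 0; 0 0 -0.001 0 0; 0 0 -0.001 0 0; 0 0 -0.001 0 0; 0 0 -0.001 0 0",
)

```text
clock: 12.22
tcp_pos: [0.577, 0.0681, 0.1905]
tool_rot: [[-0.22, 0.975, 0.0], [0.975, 0.22, -0.001], [-0.001, 0.0, -1.0]]
wrist_force: [-0.9, -4.3, 4.8]
finger_gap: 0.0192
```

```bash
python3 look.py 6 scene side wrist
python3 - <<'E'
from h import *
F=np.array([.577,.0685])-.084*np.array([np.cos(.2243),np.sin(.2243)]); print("front",F)
for a in ("5","6"):
    d=pickle.load(open(f"wrist{a}.pkl","rb")); W=cloud(d); 
    rr=np.hypot(W[...,0]-.577,W[...,1]-.068)
    m=(rr<.13)&(rr>.045)&(W[...,2]>.138)&(W[...,2]<.148)&(W[...,0]<.56)
    Q=W[m]; print(a,"bolt top wrist",len(Q),np.median(Q,0) if len(Q) else 0)
    d=pickle.load(open(f"side{a}.pkl","rb")); W=cloud(d); b=d["pixels"].astype(int)
    rr=np.hypot(W[...,0]-.577,W[...,1]-.068)
    lid=(rr<.13)&(b.max(-1)<80)&(abs(W[...,2]-.102)<.008)
    nn,lab,st,cen=cv2.connectedComponentsWithStats(lid.astype(np.uint8))
    for i in range(1,nn):
        if st[i,4]>30: print(cen[i].round(),st[i,4],cv2.minEnclosingCircle((W[lab==i][:,:2]*1000).astype(np.float32)))
d0=pickle.load(open("scene0.pkl","rb"))["pixels"].astype(int);d6=pickle.load(open("scene6.pkl","rb"))["pixels"].astype(int)
D=abs(d6-d0).max(-1)
for nm,(x0,y0,x1,y1) in dict(bin=(424,182,456,216),glue=(160,220,195,260),scraper=(125,270,190,352)).items(): print(nm,"changed px",(D[y0:y1,x0:x1]>40).sum())
E
```

```text
t 12.225 q [-0.009  0.433 -0.209  0.929 -0.001 -0.231] tcp [0.577  0.0681 0.1905] yaw 1.7927824043137213 F [-0.86 -4.26  4.76] gap 0.01923138314966131
err axis [0.00199919 0.00093693]
handle top 11810 0.20147091592509342 ((574.5108032226562, 68.71841430664062), (48.571407318115234, 56.809837341308594), 67.3755874633789)
front [0.4951042  0.04981639]
5 bolt top wrist 1154 [0.49485432 0.04964089 0.14347627]
[307. 255.] 111 ((635.0857543945312, 16.906272888183594), 22.64794158935547)
[340. 255.] 135 ((551.9801025390625, -6.002874374389648), 26.151796340942383)
[289. 270.] 115 ((656.6994018554688, 93.00514221191406), 25.546062469482422)
[357. 271.] 143 ((494.4188232421875, 53.693843841552734), 25.893373489379883)
[302. 287.] 160 ((600.812255859375, 154.12142944335938), 25.711261749267578)
[338. 287.] 169 ((519.4583740234375, 136.6376190185547), 25.956579208374023)
6 bolt top wrist 1153 [0.49476399 0.05000283 0.14340445]
[307. 255.] 109 ((634.8046875, 16.147172927856445), 23.929689407348633)
[340. 255.] 130 ((551.0042114257812, -4.848150253295898), 25.676401138305664)
[288. 270.] 116 ((656.6087036132812, 93.12158203125), 25.756568908691406)
[357. 272.] 142 ((493.7642517089844, 56.82750701904297), 26.003826141357422)
[302. 287.] 160 ((600.9356079101562, 153.1841278076172), 25.68173599243164)
[338. 287.] 170 ((519.3310546875, 135.0015411376953), 25.36770248413086)
bin changed px 159
glue changed px 0
scraper changed px 0
```

The bolt top is within 1 mm of the front place. The bin patch changed, probably from the arm's shadow, so I'll check it by depth.

Run:
```python
from h import *
for a in ("0","6"):
  for n in ("scene","side"):
    d=pickle.load(open(f"{n}{a}.pkl","rb")); W=cloud(d); b=d["pixels"].astype(int)
    m=(b[...,2]>120)&(b[...,2]-b[...,0]>110)&(W[...,2]>.04)&(W[...,2]<.08); print(a,n,m.sum(),np.median(W[m],0))
    c=W[m].mean(0); t=(abs(W[...,0]-c[0])<.05)&(abs(W[...,1]-c[1])<.05)&(W[...,2]>.03); print("  body",t.sum(),W[t].mean(0))
```

```text
0 scene 142 [0.59080939 0.37343206 0.06337583]
  body 385 [0.59604641 0.36437832 0.05242045]
0 side 199 [0.58888452 0.37635164 0.06197021]
  body 535 [0.58641155 0.37957968 0.05092247]
6 scene 139 [0.59100824 0.37387495 0.0636073 ]
  body 381 [0.59588566 0.36434191 0.05252359]
6 side 200 [0.58926889 0.37622779 0.06168861]
  body 536 [0.58630327 0.37948254 0.0508219 ]
```

View pics/scene6.png

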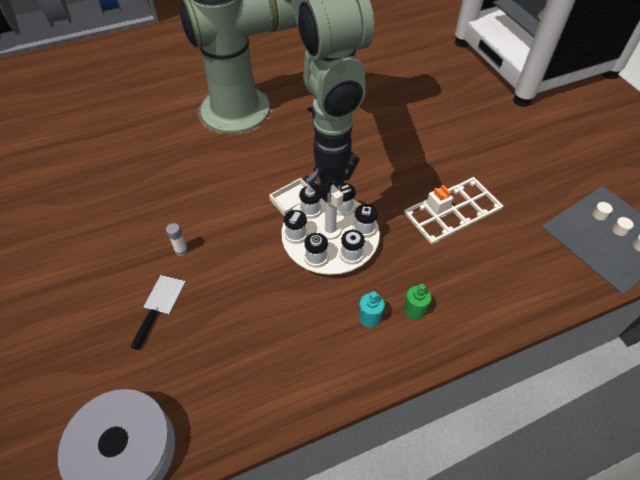

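The bin hasn't moved (under 1 mm); the changed pixels were shadow. The final view shows the bolt jar beside the tray at (311,198), all jars upright, and the handle gripped at (334,195). Handing in.

```bash
python3 -c "
from rig import job,sensors
print(job.hand_in()); s=sensors.state(); print(s['clock'],s['finger_gap'])"
```

```text
the job is handed in; nothing more can be done
None
the job is handed in; nothing more can be done
```

I turned the carousel half a turn anticlockwise by its centre handle, which brought the bolt jar to the front. I then let go briefly so it could settle in its click, and gripped the handle again centred on the turning axis. The job was handed in at about 12.4 s with the handle still held; no verdict was reported.

Last checks before hand-in:
- **Bolt jar:** its top measured (0.4948, 0.0500) against the computed front place (0.4951, 0.0498), so under 1 mm off.
- **Other jars:** all six lids stood at their expected height and positions, and every jar looked upright in the pictures.
- **Grip:** the fingers stopped at 19.2 mm on the 20 mm bar, with a wrist force of about 6 N. The finger force on the handle cannot be read directly; I inferred the firm grip from the gap and the fixed grip force.
- **Bystanders:** the bin measured within 1 mm of its start, and the glue stick and scraper showed no change in the pictures. The bin's patch of the picture did change, but only from the arm's shadow.

One measurement disagreed: my first estimate of the turning axis was about 2 mm off, which gave about 19 N of side load halfway through the turn. I corrected for it during the second half and again when regripping.

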